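# Pin the wooden flower to its planter

### The arm

A 6-joint arm with a two-finger parallel gripper is mounted at the origin on the work surface. World frame = base frame: x ahead of the robot, y to its left, z up, the work surface at z = 0. Lengths are in mm, angles in rad, forces in N, time in s.
With the tool pointing down it reaches from about 350 to 875 mm from the base axis. Payload 4.2 kg.
Tool frame: the origin (TCP) lies at the very end of the fingers, on their centre line; the grasp point (between the pads) lies 19 mm behind it; z points along the fingers, y is the line along which they close (so a half turn about z gives the same grasp; the last joint's range is limited). The gripper opens to 85 mm and grips with 20 to 120 N. Pads are 22 mm wide; open, the fingers measure 114 mm over their backs; the gripper's body (76 mm by 85 mm) begins 54 mm behind the grasp point. The pads swing forward as they close: fully open they stand 13 mm farther back than shut.
Start: joints at [1.46, 0.385, 0.008, 0, -1.194, -0.259], TCP at [225.86, 582.74, 231.312] pointing down, gripper open.
Joint ranges: [-3.14, 3.14], [-1.21, 2.06], [-1.07, 1.41], [-3.16, 2.05], [-2.99, -0.16], [-3.1, 3.1]. Speed limits (rad/s): [2.79, 2.79, 3.14, 3.14, 3.14, 3.14].

### API

Orientations are given as a unit quaternion [x, y, z, w].
In Python, from bench import read_state, get_image, camera_model, job_done gives the robot as it stands.
- The arm moves only by the shell command python3 -m handwheel 'ROWS'. ROWS is JSON, a list of rows, each a list of 7 numbers: the shift along the tool's x, y, z in m, then the turn, a rotation vector about the tool's x, y, z in rad, then the gripper's target within -1 to 1 (fully open at 1, half-way at 0, shut at -1). In form: [[dx, dy, dz, wx, wy, wz, jaw], ...]. A call has 1 to 10 rows; each row is the pose to reach, as a shift and turn from the pose commanded when the call began, along the tool's axes at that moment; what a row does not reach only later rows make up. A row lasts 1/8 s, in which the tool goes at most 62.5 mm and 10.7 degrees, less where a joint would pass 70% of its speed; a pose out of reach is approached as far as the arm can. A call with a gripper value outside its range is refused whole. The fingers move at their own pace and stop on an object; the grip force is fixed at half the most. Time passes only in rows, so rows that repeat a pose let the fingers close. It gives the time, the measured TCP pose, the force, the opening and the grip force at its end, in the units of the state.
- read_state(): the state, without advancing time (a new reading comes with each control period).
- get_image(name): name is "scene" or "top"; returns (picture, depth): 420x560x3 uint8, blue, green, red; 420x560 float32, mm along the optical axis (not along the pixel's ray), 0 where there is no reading.
- camera_model(name): a dict with "K" (3x3 intrinsics, pixels), "dist" ([k1, k2, p1, p2, k3] as OpenCV has them; the pictures are not rectified), "rvec" (rotation vector, rad) and "tvec" (3), from world to camera coordinates, as OpenCV has them. Camera axes: x right, y down, z forward; pixel columns grow to the right and rows downward; lengths in mm; the calibration is good to about 2 mm. A picture is of the moment at which its call begins. camera_model takes no time and is no camera call.
- job_done(): hands the job in; it is judged then, once.
The state is a dict: "clock": time; "joints": joint angles; "joint_vel": joint speeds; "joint_efforts": joint torques, N m; "position": TCP position; "ee_rot": TCP orientation; "contact_force": force on the tool from outside, world axes, zero at the start; "wrist_torque": the same for the moment, N m; "gripper_width": finger opening in mm; "grasp_force": force on a finger pad.
Only numpy, scipy, OpenCV 4.12 (cv2) and the standard library are available. Lean on these libraries where they do the work, as an engineer would, in place of code of your own. Each camera call takes 0.05 s, during which the arm holds its last target. There are 200 camera calls.

### The job

Finish the magenta wooden flower on the square black planter: take the yellow-headed pin (not the white one) from the wooden rack and push it straight down through the holes of petals and leaves into the planter, holding it until most of its stem is in rather than dropping it. Leave it fully home, its yellow flange on the petals and both layers still lying stacked on the planter, and let go.

Things in the scene. Friction and masses are not known exactly. Their poses are not given: they have to be found in the camera images.
- pin_knob (a point): Centre of the pin's yellow grip knob (mm: dia 24, 50 tall), on the pin's axis, pin z up. Flange dia 50, 8 thick: top 25, underside 33 below this point. Green stem dia 20, 80 long, last 16 tapered to dia 8: foot 113 below. 80 g. Hangs upright by its flange in one of two holes 120 apart in a fixed rack 100 tall; white-headed twin (top 158 above table) in the other. Lift 85 to free it, 150 to pass the twin.
- planter_hole (a point): Centre of the mouth of the hole (dia 32 mm, 70 deep, through to the table) in the top of the fixed square black planter, 110 x 110 x 70 tall; z up, x, y along its sides. Leaves, then petals, lie on top with their holes over it: petals' upper face 20 above this point. With the pin fully home its knob centre is 53 above this point.
- petals: Magenta flower of six round petals, 128 mm across, 10 mm thick, 60 g, loose, lying on the leaves; round hole of 32 mm diameter through its centre. Origin: the hole's centre at the underside, z up.
- leaves: Green rosette of four round leaves, 148 mm across, 10 mm thick, 60 g, loose, lying on the planter's top under the petals; round hole of 32 mm diameter through its centre. Origin: the hole's centre at the underside, z up.
Mind the look-alikes: they are no part of the job. There is more than one size of the part that bears pin_knob; the job needs the largest. What is meant by the leaves is not purple, and is the smaller of those in its own colour.

How it is judged (in metres and radians):
On the way:
1. the pin is in the hole, still held, with more than half of its stem below the petals' upper face (horizontal distance between pin_knob and planter_hole below 0.015 m and z of pin_knob in the frame of planter_hole below 0.093 m and contact force between the fingers and pin above 0.5 N), for 0.05 s.
At the end, for the whole second after the job is handed in: Yellow-headed pin in the planter's hole through petals and leaves: upright within 10 degrees, knob within 15 mm of the hole's axis and 8 mm of fully home height; petals lie flat on the leaves, both within 18 mm of the hole; all released, at rest (horizontal distance between pin_knob and planter_hole below 0.015 m and z of pin_knob in the frame of planter_hole below 0.061 m and angle between pin_knob's own z axis and vertical below 0.18 rad and horizontal distance between each of petals, leaves and planter_hole below 0.018 m and z of petals in the frame of leaves between 0.005 and 0.018 m and angle between each of petals, leaves's own z axis and vertical below 0.15 rad and linear speed of pin below 0.02 m/s); the robot touches nothing.
It also fails if it takes over 48 s, if anything falls off the work surface, if the arm or the gripper's body presses on something with over 40 N, if the wrist force passes 120 N, or if a joint passes its speed limit or range.

## Working session

There is one attempt and no reset: what is moved stays moved. The work goes in short steps, Python scripts to look and compute and a shell command to move; the robot and the scene stay as the last step left them, time stands still between calls to the robot, and variables do not carry over. Pictures are saved under pics/ and viewed, at most 10 in all, crops included, and the job is handed in when it is done.

```bash
mkdir -p pics; cat > h.py <<'E'
import numpy as np,cv2
from bench import *
def back(name,uv,d=None,z=None):
    m=camera_model(name);K=np.array(m["K"],float);D=np.array(m["dist"],float)
    R=cv2.Rodrigues(np.array(m["rvec"],float))[0];t=np.array(m["tvec"],float).ravel()
    p=cv2.undistortPoints(np.array(uv,float).reshape(-1,1,2),K,D).reshape(-1,2)
    r=np.c_[p,np.ones(len(p))]
    o=-R.T@t
    if d is not None: return (r*np.ravel(d)[:,None]-t)@R
    w=r@R
    return o+w*((z-o[2])/w[:,2])[:,None]
E
python3 - <<'E'
from h import *
for n in ("top","scene"):
    a,d=get_image(n);cv2.imwrite(f"pics/{n}0.png",a);np.save(f"pics/{n}0.npy",d)
    m=camera_model(n);R=cv2.Rodrigues(np.array(m["rvec"],float))[0];print(n,-R.T@np.array(m["tvec"]).ravel(),R[2])
print(read_state())
E
```

```text
top [ 418.92368446   62.69281007 1023.91758495] [ 0.17123935  0.0039069  -0.98522171]
scene [ 901.80160077 -285.95822983  840.62568471] [-0.36936417  0.38588629 -0.84537677]
{'clock': 0.1, 'joints': array([ 1.45962854e+00,  3.85465034e-01,  6.75083702e-03, -4.33278432e-04,
       -1.19400474e+00, -2.58595433e-01]), 'joint_vel': array([-7.15776444e-04, -2.19546726e-03,  3.35423487e-03,  1.79564209e-03,
        3.42847450e-04, -9.83802943e-05]), 'joint_efforts': array([-2.74763506e-04, -3.93316126e+01,  1.88931155e+01,  4.19799596e+00,
       -2.54636041e-03,  6.14388028e-06]), 'position': array([225.66938184, 582.26913232, 230.33550025]), 'ee_rot': array([ 9.82942855e-01, -1.83908615e-01, -1.30021099e-04,  9.73524319e-04]), 'contact_force': array([-0.17861117, -0.13689614, -0.53956868]), 'wrist_torque': array([-0.00010366, -0.038749  , -0.02439199]), 'grasp_force': 0.0, 'gripper_width': 85.19513820161023}
```

View pics/top0.png

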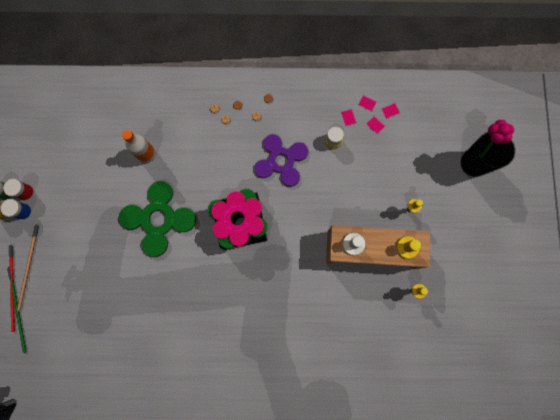

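View pics/scene0.png

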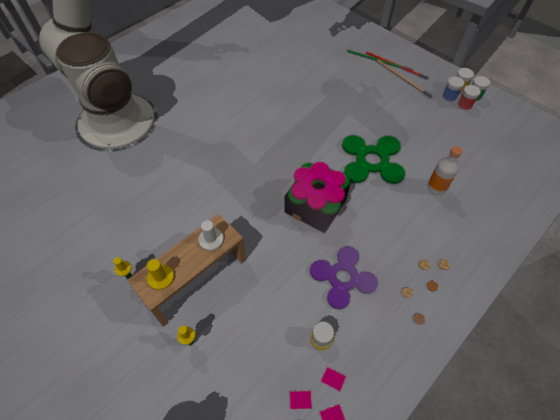

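Top view: yellow pin in the rack at (409,246), white twin at (354,243), flower on its planter at (238,219). The small yellow pins at (415,205) and (420,291), the big green rosette at (157,219) and the purple one are decoys.

```bash
python3 - <<'E'
from h import *
vv,uu=np.mgrid[:420,:560]
uv=np.c_[uu.ravel(),vv.ravel()]
for n,boxp,boxf in (("top",(390,228,432,265),(195,180,280,260)),("scene",(140,250,180,295),(275,150,360,235))):
    a=cv2.imread(f"pics/{n}0.png");d=np.load(f"pics/{n}0.npy")
    P=back(n,uv,d.ravel()).reshape(420,560,3)
    hsv=cv2.cvtColor(a,cv2.COLOR_BGR2HSV);H,S,V=cv2.split(hsv)
    def box(b): m=np.zeros((420,560),bool);m[b[1]:b[3],b[0]:b[2]]=1;return m
    y=(H>20)&(H<35)&(S>150)&(V>60)&box(boxp)
    z=P[...,2]
    for nm,m in(("knobtop",y&(z>150)),("knob",y&(z>120)),("flange",y&(z>95)&(z<115))):
        q=P[m];print(n,nm,len(q),q.mean(0).round(1),q.min(0).round(0),q.max(0).round(0))
    mg=((H>155)|(H<3))&(S>120)&(V>60)&box(boxf)
    q=P[mg];print("petals",len(q),np.median(q,0).round(1),"outline",end=" ")
    c,h=cv2.findContours(mg.astype(np.uint8),cv2.RETR_CCOMP,cv2.CHAIN_APPROX_NONE)
    for k,ci in enumerate(c):
        if cv2.contourArea(ci)>20:
            w=back(n,ci.reshape(-1,2),z=90);ctr,r=cv2.minEnclosingCircle(w[:,:2].astype(np.float32))
            print("hole" if h[0][k][3]>=0 else "outer",np.round(ctr,1),round(r,1),end="; ")
    g=(H>45)&(H<80)&(S>120)&(V>40)&box(boxf);q=P[g&(z>72)];print("\nleaves z",np.median(q,0).round(1))
    w=back(n,uv,z=80)
    gg=w[(g).ravel()];ctr,r=cv2.minEnclosingCircle(gg[:,:2].astype(np.float32));print("leaf circ",ctr,r)
    bl=(V<45)&box(boxf)&(z>60)&(z<76);q=P[bl];print("planter top visible",len(q))
    if len(q): print(cv2.minAreaRect(q[:,:2].astype(np.float32)))
    wht=(S<60)&(V>120)&(z>150)&(z<166);q=P[wht];print("white",len(q),q.mean(0).round(1))
a=cv2.imread("pics/top0.png")[175:265,190:290];b=cv2.imread("pics/scene0.png")[150:240,270:370]
cv2.imwrite("pics/crop.png",np.clip(np.hstack([cv2.resize(x,(400,360),interpolation=2) for x in(a,b)])*1.8,0,255))
E
```

```text
top knobtop 111 [ 509.7 -201.6  180.9] [ 419. -221.  150.] [ 524.   63. 1024.]
top knob 154 [ 509.7 -201.7  168. ] [ 419. -221.  120.] [ 524.   63. 1024.]
top flange 246 [ 509.3 -204.6  107.6] [ 488. -236.   99.] [ 536. -186.  115.]
petals 1942 [574.8 172.6  90.2] outline outer [575.3 171.6] 64.6; hole [575.6 172. ] 16.5; 
leaves z [568.4 159.8  80.3]
leaf circ (576.6326904296875, 173.086181640625) 72.51469421386719
planter top visible 111
((576.5482177734375, 170.92501831054688), (108.90105438232422, 109.53501892089844), 12.178180694580078)
white 103 [518.4 -89.9 157.7]
scene knobtop 147 [ 517.8 -211.8  162.4] [ 502. -286.  150.] [ 902. -199.  841.]
scene knob 255 [ 519.6 -212.2  151. ] [ 502. -286.  120.] [ 902. -199.  841.]
scene flange 356 [ 518.8 -212.8  108.1] [ 477. -235.   99.] [ 538. -185.  115.]
petals 1740 [579.6 168.4  90.2] outline outer [578.6 169.2] 65.8; hole [576.7 169.7] 16.3; 
leaves z [615.1 154.4  80.2]
leaf circ (567.3583374023438, 210.2733612060547) 108.82903289794922
planter top visible 141
((594.7842407226562, 151.7818603515625), (147.4221954345703, 84.63272094726562), 44.07627868652344)
white 100 [519.4 -92.  158.4][ WARN:0@0.506] global loadsave.cpp:1063 imwrite_ Unsupported depth image for selected encoder is fallbacked to CV_8U.
```

View pics/crop.png

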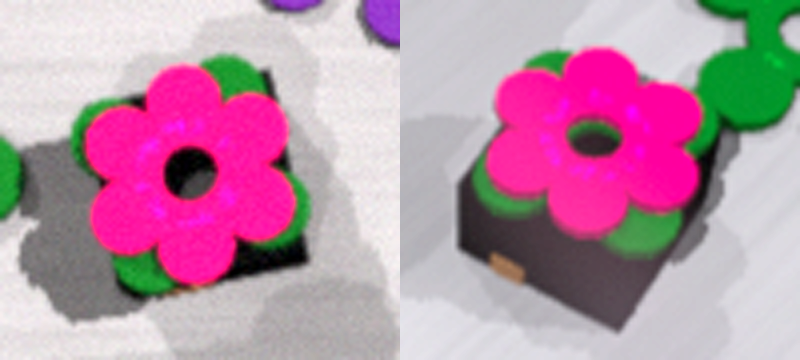

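The crop shows the petal hole at top (238,219), and the black hole is seen concentrically through it. The stack is aligned at about (576,171). Next is a more robust pin fix, plus the shift in tool axes.

```bash
cat >> h.py <<'E'
def rel(p):
    from scipy.spatial.transform import Rotation as Ro
    s=read_state();R=Ro.from_quat(s["ee_rot"]).as_matrix()
    print("tool shift m",((R.T@(np.array(p)-s["position"]))/1000).round(4),"axes x,y",R[:2,0].round(3),R[:2,1].round(3),"joints",s["joints"].round(2))
E
python3 - <<'E'
from h import *
vv,uu=np.mgrid[:420,:560];uv=np.c_[uu.ravel(),vv.ravel()]
for n,b in (("top",(390,228,432,265)),("scene",(140,250,180,295))):
    a=cv2.imread(f"pics/{n}0.png");d=np.load(f"pics/{n}0.npy")
    P=back(n,uv,d.ravel()).reshape(420,560,3);z=P[...,2]
    H,S,V=cv2.split(cv2.cvtColor(a,cv2.COLOR_BGR2HSV))
    m=np.zeros((420,560),bool);m[b[1]:b[3],b[0]:b[2]]=1
    y=(H>20)&(H<35)&(S>150)&(V>60)&m
    q=P[y&(z>153)&(z<164)];print(n,"top",len(q),q.mean(0),cv2.minEnclosingCircle(q[:,:2].astype(np.float32)))
    q=P[y&(z>104)&(z<112)];print("flange",cv2.minEnclosingCircle(q[:,:2].astype(np.float32)))
rel([511,-210,270])
E
```

```text
top top 102 [ 512.29052575 -209.3993236   157.80338047] ((512.2010498046875, -209.5440673828125), 11.828821182250977)
flange ((512.4591674804688, -209.8170928955078), 24.539073944091797)
scene top 136 [ 514.74226405 -210.9763502   158.19710221] ((513.698486328125, -210.32180786132812), 12.128108024597168)
flange ((513.7899780273438, -210.732177734375), 24.995040893554688)
tool shift m [ 0.5525  0.6356 -0.0384] axes x,y [ 0.932 -0.362] [-0.362 -0.932] joints [ 1.46  0.39  0.01 -0.   -1.19 -0.26]
```

```bash
python3 -m handwheel '[[0.03,0.035,-0.02,0,0,0,1],[0.07,0.08,-0.04,0,0,0,1],[0.108,0.125,-0.04,0,0,0,1],[0.147,0.169,-0.04,0,0,0,1],[0.186,0.214,-0.04,0,0,0,1],[0.225,0.259,-0.04,0,0,0,1],[0.264,0.304,-0.04,0,0,0,1],[0.303,0.349,-0.04,0,0,0,1],[0.342,0.394,-0.04,0,0,0,1],[0.38,0.438,-0.04,0,0,0,1]]'; python3 -c "
from h import *
rel([513,-210,210])"
```

```text
clock: 1.35
position: [421.9, 35.1, 271.3]
ee_rot: [0.983, -0.184, 0.0, -0.0]
contact_force: [1.3, 1.1, -0.6]
gripper_width: 84.9
grasp_force: 0.0
tool shift m [0.1734 0.1957 0.0613] axes x,y [ 0.933 -0.361] [-0.361 -0.933] joints [ 0.47  0.   -0.38 -0.   -1.19  0.73]
```

```bash
python3 -m handwheel '[[0.035,0.04,0,0,0,0,1],[0.075,0.085,0,0,0,0,1],[0.112,0.127,0.01,0,0,0,1],[0.145,0.165,0.03,0,0,0,1],[0.165,0.187,0.05,0,0,0,1],[0.173,0.195,0.06,0,0,0,1],[0.173,0.195,0.06,0,0,0,1],[0.173,0.195,0.06,0,0,0,1]]'; python3 - <<'E'
from h import *
rel([513,-210,116])
a,d=get_image("scene");cv2.imwrite("pics/s1.png",cv2.resize(a[150:345,60:320],(780,585)))
E
```

```text
clock: 2.35
position: [512.9, -206.6, 212.2]
ee_rot: [0.983, -0.183, 0.001, -0.0]
contact_force: [-0.4, 0.3, 0.2]
gripper_width: 85.6
grasp_force: 0.0
tool shift m [0.0012 0.0032 0.0962] axes x,y [ 0.933 -0.36 ] [-0.36  -0.933] joints [-0.09  0.28 -0.2   0.   -1.09  1.29]
```

View pics/s1.png

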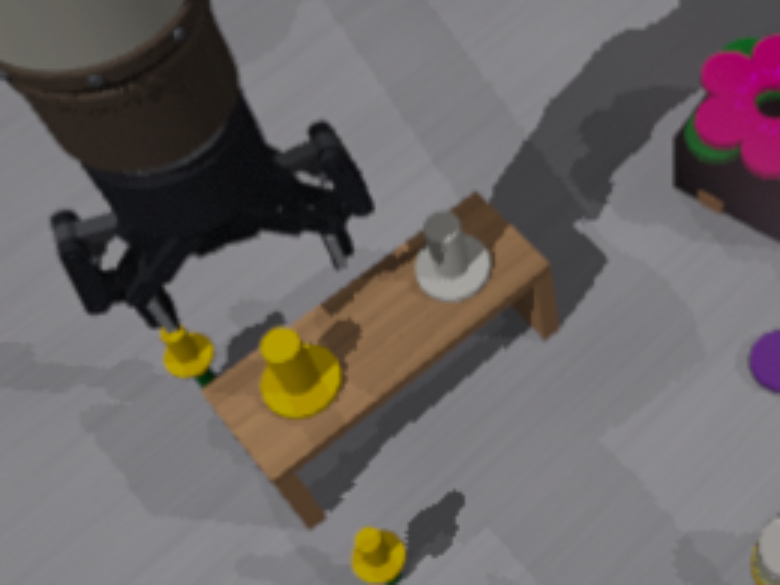

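The fingers straddle the pin (knob at (282,345), fingertips at about (170,325) and (345,260), still above it). Descend, then close.

```bash
python3 -m handwheel '[[0.001,0.003,0.04,0,0,0,1],[0.001,0.003,0.075,0,0,0,1],[0.001,0.003,0.096,0,0,0,1],[0.001,0.003,0.096,0,0,0,1],[0.001,0.003,0.096,0,0,0,-1],[0.001,0.003,0.096,0,0,0,-1],[0.001,0.003,0.096,0,0,0,-1],[0.001,0.003,0.096,0,0,0,-1],[0.001,0.003,0.096,0,0,0,-1],[0.001,0.003,0.096,0,0,0,-1]]'
```

```text
clock: 3.65
position: [513.1, -210.6, 116.2]
ee_rot: [0.983, -0.184, 0.001, 0.0]
contact_force: [0.3, 0.1, 6.2]
gripper_width: 22.7
grasp_force: 58.7
```

```bash
python3 -m handwheel '[[0,0,-0.015,0,0,0,-1],[0,0,-0.04,0,0,0,-1],[0,0,-0.075,0,0,0,-1],[0,0,-0.11,0,0,0,-1],[0,0,-0.145,0,0,0,-1],[0,0,-0.165,0,0,0,-1],[0,0,-0.165,0,0,0,-1]]';python3 -c "
from h import *
rel([576,171,280])"
```

```text
clock: 4.53
position: [513.1, -210.6, 282.2]
ee_rot: [0.983, -0.184, 0.002, -0.0]
contact_force: [0.2, -0.3, -1.1]
gripper_width: 22.6
grasp_force: 58.7
tool shift m [-0.0793 -0.3785  0.0023] axes x,y [ 0.932 -0.361] [-0.361 -0.932] joints [-0.1   0.23 -0.08  0.   -1.25  1.3 ]
```

```bash
python3 -m handwheel '[[-0.005,-0.02,0,0,0,0,-1],[-0.013,-0.06,0,0,0,0,-1],[-0.023,-0.11,0,0,0,0,-1],[-0.034,-0.16,0,0,0,0,-1],[-0.044,-0.21,0,0,0,0,-1],[-0.054,-0.26,0,0,0,0,-1],[-0.065,-0.31,0,0,0,0,-1],[-0.074,-0.352,0,0,0,0,-1],[-0.079,-0.374,0,0,0,0,-1],[-0.079,-0.378,0,0,0,0,-1]]'
python3 -m handwheel '[[0,0,0.03,0,0,0,-1],[0,0,0.06,0,0,0,-1],[0,0,0.06,0,0,0,-1],[0,0,0.06,0,0,0,-1]]'
python3 - <<'E'
from h import *
rel([576,171,220])
for n in("scene","top"):
    a,d=get_image(n);cv2.imwrite(f"pics/{n}2.png",a);np.save(f"pics/{n}2.npy",d)
a=cv2.imread("pics/scene2.png")[60:255,230:430];b=cv2.imread("pics/top2.png")[120:315,150:350]
cv2.imwrite("pics/c2.png",np.hstack([cv2.resize(x,(400,390)) for x in(a,b)]))
E
```

```text
clock: 5.78
position: [575.1, 171.3, 278.9]
ee_rot: [0.983, -0.183, -0.001, 0.001]
contact_force: [0.3, -0.9, -0.4]
gripper_width: 22.9
grasp_force: 58.8
clock: 6.28
position: [576.3, 169.9, 221.6]
ee_rot: [0.983, -0.184, 0.001, -0.0]
contact_force: [-0.6, -0.4, -0.0]
gripper_width: 22.7
grasp_force: 58.9
tool shift m [-0.0007 -0.0009  0.0016] axes x,y [ 0.932 -0.362] [-0.362 -0.932] joints [ 0.56  0.35 -0.07  0.   -1.15  0.64]
```

View pics/c2.png

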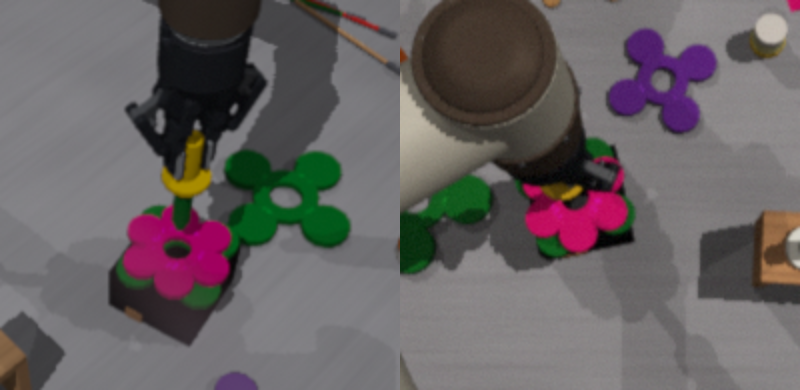

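The pin hangs upright over the hole in the scene crop: stem foot at about (181,225), hole at (178,249). A quick check of the axis from flange and stem points:

```bash
python3 - <<'E'
from h import *
vv,uu=np.mgrid[:420,:560];uv=np.c_[uu.ravel(),vv.ravel()]
a=cv2.imread("pics/scene2.png");d=np.load("pics/scene2.npy")
P=back("scene",uv,d.ravel()).reshape(420,560,3);x,y,z=P[...,0],P[...,1],P[...,2]
H,S,V=cv2.split(cv2.cvtColor(a,cv2.COLOR_BGR2HSV))
near=(np.hypot(x-576,y-171)<45)
Y=(H>20)&(H<35)&(S>130)&near
q=P[Y&(z>203)&(z<222)];print("flange",len(q),cv2.minEnclosingCircle(q[:,:2].astype(np.float32)),np.percentile(q[:,2],[2,50,98]))
G=(H>40)&(H<85)&(S>100)&near
for lo in range(125,205,15):
    k=G&(z>lo)&(z<lo+15);q=P[k]
    if len(q)>3:print(lo,len(q),np.median(q,0).round(1))
E
```

```text
flange 223 ((578.62548828125, 167.54592895507812), 24.177841186523438) [207.82733717 213.39298909 220.01830298]
140 26 [583.3 162.2 149.9]
155 39 [582.2 161.7 162.7]
170 37 [582.4 161.9 177.8]
185 6 [580.9 161.3 186.8]
```

```bash
python3 -m handwheel '[[-0.001,-0.0015,0.01,0,0,0,-1],[-0.001,-0.0015,0.02,0,0,0,-1],[-0.001,-0.0015,0.03,0,0,0,-1],[-0.001,-0.0015,0.04,0,0,0,-1],[-0.001,-0.0015,0.05,0,0,0,-1],[-0.001,-0.0015,0.055,0,0,0,-1],[-0.001,-0.0015,0.06,0,0,0,-1],[-0.001,-0.0015,0.06,0,0,0,-1]]'
```

```text
clock: 7.38
position: [575.0, 172.2, 160.0]
ee_rot: [0.983, -0.184, -0.0, 0.0]
contact_force: [-0.2, 0.5, 0.4]
gripper_width: 22.9
grasp_force: 58.9
```

The foot has passed both layers with no side force, so I continue down.

```bash
python3 -m handwheel '[[0,0,0.012,0,0,0,-1],[0,0,0.024,0,0,0,-1],[0,0,0.034,0,0,0,-1],[0,0,0.042,0,0,0,-1],[0,0,0.048,0,0,0,-1],[0,0,0.051,0,0,0,-1],[0,0,0.053,0,0,0,-1],[0,0,0.053,0,0,0,-1]]'
```

```text
clock: 8.38
position: [575.2, 172.3, 107.4]
ee_rot: [0.983, -0.184, 0.0, -0.0]
contact_force: [0.1, 0.1, -0.7]
gripper_width: 22.6
grasp_force: 58.9
```

```bash
python3 -m handwheel '[[0,0,0.001,0,0,0,-1],[0,0,0.001,0,0,0,-1],[0,0,0.001,0,0,0,-0.3],[0,0,0.001,0,0,0,0],[0,0,0.0,0,0,0,0.5],[0,0,0.0,0,0,0,0.5],[0,0,-0.005,0,0,0,0.5],[0,0,-0.02,0,0,0,0.7]]'
python3 -m handwheel '[[0,0,-0.03,0,0,0,0.8],[0,0,-0.08,0,0,0,1],[0,0,-0.14,0,0,0,1],[-0.06,-0.02,-0.16,0,0,0,1],[-0.12,-0.04,-0.16,0,0,0,1],[-0.16,-0.06,-0.16,0,0,0,1],[-0.16,-0.06,-0.16,0,0,0,1]]'
python3 - <<'E'
from h import *
vv,uu=np.mgrid[:420,:560];uv=np.c_[uu.ravel(),vv.ravel()]
for n in("scene","top"):
    a,d=get_image(n);cv2.imwrite(f"pics/{n}3.png",a)
    P=back(n,uv,d.ravel()).reshape(420,560,3);x,y,z=P[...,0],P[...,1],P[...,2]
    H,S,V=cv2.split(cv2.cvtColor(a,cv2.COLOR_BGR2HSV));near=np.hypot(x-576,y-171)<85
    Y=(H>20)&(H<35)&(S>130)&near
    for lo,hi in((93,104),(142,156)):
        q=P[Y&(z>lo)&(z<hi)]
        if len(q):print(n,lo,len(q),cv2.minEnclosingCircle(q[:,:2].astype(np.float32)),np.median(q[:,2]))
    M=((H>155)|(H<3))&(S>120)&near;q=P[M]
    if len(q):print("petals",np.percentile(q[:,2],[5,50,95]),cv2.minEnclosingCircle(q[:,:2].astype(np.float32)))
a=cv2.imread("pics/scene3.png")[100:260,230:430];b=cv2.imread("pics/top3.png")[140:300,150:350]
cv2.imwrite("pics/c3.png",np.hstack([cv2.resize(x,(400,320)) for x in(a,b)]))
E
```

```text
clock: 9.38
position: [574.7, 172.0, 127.3]
ee_rot: [0.983, -0.184, -0.001, 0.001]
contact_force: [1.3, -0.9, -0.3]
gripper_width: 72.9
grasp_force: 0.0
clock: 10.25
position: [445.8, 287.9, 289.2]
ee_rot: [0.983, -0.181, 0.001, -0.001]
contact_force: [-0.1, 0.6, 1.2]
gripper_width: 85.1
grasp_force: 0.0
scene 93 202 ((576.7642822265625, 169.47525024414062), 25.458715438842773) 98.48297854520595
scene 142 86 ((576.0658569335938, 171.0914306640625), 11.941633224487305) 147.99200630795346
petals [85.09080043 90.20366931 92.40310799] ((576.9496459960938, 172.7472381591797), 66.44786071777344)
top 93 187 ((574.351318359375, 173.32095336914062), 23.138702392578125) 98.38334909685133
top 142 94 ((575.4677734375, 172.89183044433594), 11.901784896850586) 148.53157207465438
petals [80.58225389 90.19736343 93.16653767] ((575.205078125, 175.63995361328125), 69.3088150024414)
```

View pics/c3.png

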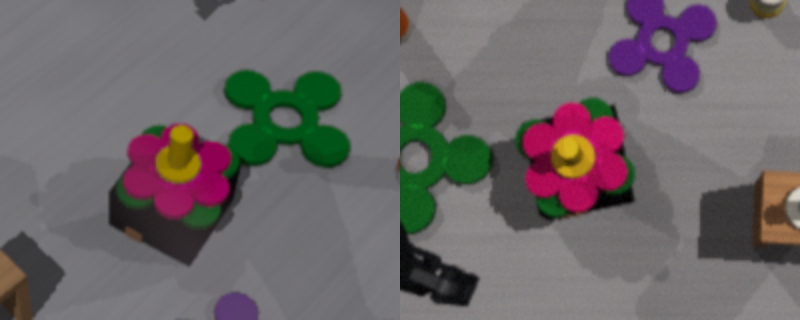

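The pin is fully home: knob top at z = 148 and flange top at 98. It stands upright on the flat petals (scene crop (180,155)), and the arm is clear.

```bash
python3 -c "
from bench import *
print(job_done())"
```

```text
the job is handed in; nothing more can be done
None
```

I pushed the yellow-headed pin fully home through the petals and leaves into the planter, let go with the arm clear, and handed the job in at about 10 s on the robot's clock; no verdict was returned.

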